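Set the height stop on a sample block and clamp it

TASK

Set the bench height stop to the brass sample block: push the stop rod down until its rubber foot rests firmly but gently on the block, then swing the red-handled clamp lever clockwise, fully home, so the setting is locked with the foot still touching. Do not press hard on the block, and leave the spanner, the offcut and the red bin where they are.

Things in the scene. Friction and masses are not known exactly. Their poses are not given: they have to be found in the camera images.
- stand: Fixed height-stop stand, origin on the table straight under the stop rod's axis, z up. Grey base plate 200 x 150 x 14 mm. A 32 mm steel column (190 mm high) stands 88 mm along +x; a blue head (x -25 to +115, y -27 to +49, z 125 to 165 mm) carries the rod and lever. A vise under the rod holds the brass sample block.
- vise (a point): Centre of the vise on the base plate's top (14 mm above the table), on the rod's axis. It holds fast an upright brass sample block, 28 x 28 mm. How far the block sticks up differs each time and is not measured: its flat top lies anywhere from 50 to 82 mm above the table and is to be found by feel.
- stop_rod (a joint): How far the 16 mm square steel stop rod is lowered, in m: 0 is up (foot 110 mm above the table), grows straight down to 0.075. The guide drags with about 5 N, so the rod (about 0.25 kg) stays where it is left; moving it down takes about 2 to 3 N of push, plus 8 N per m/s of speed. Clamped, it no longer moves under moderate force.
- knob_top (a point): Centre of the flat top of the round black knob on the rod's upper end (38 mm diameter, 24 mm tall, flat area 30 mm across), 157 mm above the underside of the foot. It can be pushed down from above or pinched.
- sprung_foot: Black rubber foot sprung on the rod's lower end, 20 mm diameter, 14 mm tall; origin at the centre of its underside, z up. It lands on the middle of the sample block and gives up to 6 mm at about 2.5 N per mm, then it is hard; a few newtons are right, 18 N is too hard.
- clamp_lever (a joint): Angle of the clamp lever about its upright pivot in rad: 0 fully open (lever points along the stand's -x), grows clockwise seen from above, 1.65 is the end stop (lever points along the stand's +y). From about 0.55 on a cam squeezes the rod and turning stiffens to some 5 to 8 N at the grip, in jerks; from 1.4 it is locked. It stays where it is left.
- lever_pivot (a point): Point on the lever's pivot axis (upright), at the height of the grip's middle: 194 mm above the table, 23.5 mm along the stand's +y from the rod's axis.
- lever_grip (a point): Middle of the upright red round grip at the lever's end: 18 mm diameter, 34 mm tall (from 177 to 211 mm above the table), 80 mm from the pivot axis. The flat lever bar below it is at 170 to 177 mm.
- spanner: Bystander: loose steel open-ended spanner, 160 mm long, lying on the table.
- offcut: Bystander: loose aluminium offcut 75 x 30 x 30 mm on the table, origin under its centre.
- bin: Bystander: loose red open parts bin 110 x 80 x 45 mm on the table, origin under its centre.

How it is judged:
By the outcome, as a careful person would: the job done as asked, in the order asked, and still so for the second after the job is handed in, with the robot touching nothing.
It also fails if it takes over 66 s, if anything falls off the work surface, if the arm or the gripper's body presses on something with over 40 N, if the wrist force passes 120 N, or if a joint passes its speed limit or range.

ROBOT

A 7-joint arm with a two-finger parallel gripper is mounted at the origin on the work surface. World frame = base frame: x ahead of the robot, y to its left, z up, the work surface at z = 0. Lengths are in mm, angles in degrees, forces in N, time in s.
With the tool pointing down it reaches from about 425 to 925 mm from the base axis. Payload 6.8 kg.
Tool frame: the origin (TCP) lies at the very end of the fingers, on their centre line; the grasp point (between the pads) lies 19 mm behind it; y points along the fingers, x is the direction in which the jaws open and shut, and the axes are right-handed (so a half turn about y gives the same grasp; the last joint's range is limited). The gripper opens to 88 mm and grips with 3 to 60 N. Pads are 20 mm wide; open, the fingers measure 115 mm over their backs; the gripper's body (75 mm by 178 mm) begins 61 mm behind the grasp point.
Start: joints at [-72.829, 27.33, 1.283, 89.118, -0.659, 63.558, -4.761], TCP at [267.697, 619.666, 222.664] pointing down, gripper open.
Joint ranges: [-169.35, 169.35], [-19.33, 120.38], [-80.79, 83.38], [13.8, 139.57], [-78.32, 258.32], [9.67, 109.79], [-169.56, 169.56]. Speed limits (degrees/s): [136.94, 136.94, 180, 180, 180, 180, 180].

INTERFACE

Orientations are given as a 3x3 rotation matrix whose columns are the frame's x, y, z axes.
In Python, from station import env gives the robot as it stands. The module is installed in compiled form; this text tells all that it offers.
- The arm moves only by the tool send_rows, never from a script. Its argument "plan" is a list of rows, each a list of 6 numbers: the shift along the tool's x, y, z in cm, then the turn, a rotation vector about the tool's x, y, z in degrees. A call has 1 to 10 rows; each row shifts and turns the commanded pose from where the row before left it, along the tool's axes as they then stand; what a row does not reach is not made up. A row lasts 1/10 s, in which the tool goes at most 50 mm and 8.59 degrees, less where a joint would pass 70% of its speed; a pose out of reach is approached as far as the arm can. A call with a gripper value outside its range is refused whole. "gripper" is the opening, from 0 (shut) to 1 (fully open), set as the call begins (left out, the last holds). The fingers move at their own pace and stop on an object; "grip_force" is the grip in N (left out, the last holds). Time passes only in rows, so rows that do not move let the fingers close. It gives the time, the measured TCP pose, the force and the opening at its end, in the units of the state.
- env.sense(): the state, without advancing time (a new reading comes with each control period).
- env.get_image(name): name is "side" or "top"; returns (picture, depth): 384x512x3 uint8, red, green, blue; 384x512 float32, mm along the optical axis (not along the pixel's ray), 0 where there is no reading.
- env.camera_params(name): a dict with "mtx" (3x3 intrinsics, pixels), "xyz" and "rotation" of the camera in the world. Camera axes: x right, y down, z forward; pixel columns grow to the right and rows downward; lengths in mm; the calibration is good to about 2 mm. A picture is of the moment at which its call begins. camera_params takes no time and is no camera call.
- env.close_job(): hands the job in, once; it reports no verdict.
Trained networks look in the newest picture that a camera, given by its name, has taken for a name from the list of things; names that differ only in an ending like _2 or _b are one class to them, and where a whole thing is asked for, a point or a joint stands for the part that bears it (a point fixed in the world has none). Each returns a list of dicts, best first, with "p" (0 to 1); they miss things now and then, are a little off and sometimes report something else, mostly with a low value. They report only what shows in the picture. A call takes as long as a camera call.
- env.cut_out(name, camera): "region" (384x512 bool, what is visible of it).
- env.tip_of(name, camera): "point" ([x, y, z] in mm, in world coordinates, good to about 4 mm: a listed point, or the origin of a listed thing).
The state is a dict: "time_s": time; "joint_pos": joint angles; "qvel": joint speeds; "effort": joint torques, N m; "tool_pos": TCP position; "tcp_rot": TCP orientation; "force": force on the tool from outside, world axes, zero at the start; "moment": the same for the moment, N m; "grip_width": finger opening in mm.
Only numpy, scipy, OpenCV 4.12 (cv2) and the standard library are available. Lean on these libraries where they do the work, as an engineer would, in place of code of your own. Each camera call takes 0.05 s, during which the arm holds its last target.

## Working session

There is one attempt and no reset: what is moved stays moved. The work goes in short steps, Python scripts to look and compute and a tool call to move; the robot and the scene stay as the last step left them, time stands still between calls to the robot, and variables do not carry over. Pictures are saved under pics/ and viewed, and the job is handed in when it is done.

Besides the shell and the picture viewer there is one more tool, called after "Request:" as a command line: name --pt "numbers of a row" for each row, then --argument value for the rest. send_rows: Moves the arm, as the interface text tells. Its arguments: {"type":"object","properties":{"plan":{"type":"array"},"gripper":{"type":"number"},"grip_force":{"type":"number"}},"required":["plan"]}

```bash
mkdir -p pics; ls; python3 - <<'E'
from station import env
import cv2,numpy as np
s=env.sense(); print(s['time_s'],s['tool_pos'],np.round(s['tcp_rot'],3).tolist(),s['force'],s['grip_width'])
for c in('side','top'):
    im,d=env.get_image(c); cv2.imwrite(f'pics/{c}0.png',im[:,:,::-1]); np.save(f'{c}0.npy',d)
    p=env.camera_params(c); print(c,np.round(p['mtx'],1).tolist(),p['xyz'],np.round(p['rotation'],3).tolist())
    for n in('knob_top','lever_grip','lever_pivot','stand','vise','offcut','bin','spanner','sprung_foot'):
        try:
            r=env.tip_of(n,c); print(n,[(round(q['p'],2),np.round(q['point']).tolist()) for q in r[:2]])
        except Exception as e: print(n,e)
E
```

```text
pics
0.0 [267.48656406 619.08263497 221.71204221] [[0.397, -0.001, -0.918], [0.918, -0.002, 0.397], [-0.002, -1.0, -0.0]] [ 0.28339471 -0.37014587  0.55109374] 88.0490485285155
side [[365.7, 0.0, 255.6], [0.0, 365.7, 186.5], [0.0, 0.0, 1.0]] [443.16141048 620.71357539 887.21492948] [[-0.984, -0.138, 0.114], [-0.179, 0.745, -0.643], [0.004, -0.653, -0.758]]
knob_top [(0.88, [547.0, -24.0, 261.0])]
lever_grip [(0.48, [492.0, 49.0, 195.0])]
lever_pivot [(0.58, [554.0, 5.0, 197.0])]
stand [(0.71, [548.0, -19.0, -0.0])]
vise [(0.7, [549.0, -19.0, 16.0])]
offcut [(0.88, [650.0, 126.0, 2.0])]
bin [(0.89, [522.0, 224.0, 2.0]), (0.59, [546.0, -22.0, 262.0])]
spanner [(0.49, [542.0, -189.0, -1.0])]
sprung_foot []
top [[469.4, 0.0, 251.3], [0.0, 469.4, 188.7], [0.0, 0.0, 1.0]] [ 468.9524637    49.26585785 1266.04569446] [[-0.008, -0.996, 0.09], [-1.0, 0.008, -0.009], [0.009, -0.091, -0.996]]
knob_top [(0.72, [549.0, -19.0, 266.0])]
lever_grip [(0.65, [491.0, 46.0, 193.0])]
lever_pivot [(0.62, [555.0, 6.0, 193.0])]
stand [(0.96, [549.0, -20.0, -1.0])]
vise [(0.92, [546.0, -20.0, 16.0])]
offcut [(0.77, [653.0, 133.0, -2.0])]
bin [(0.73, [521.0, 224.0, -1.0]), (0.51, [541.0, -193.0, -0.0])]
spanner [(0.61, [543.0, -192.0, -0.0]), (0.36, [547.0, -22.0, 264.0])]
sprung_foot []
```

View images.

View pics/side0.png

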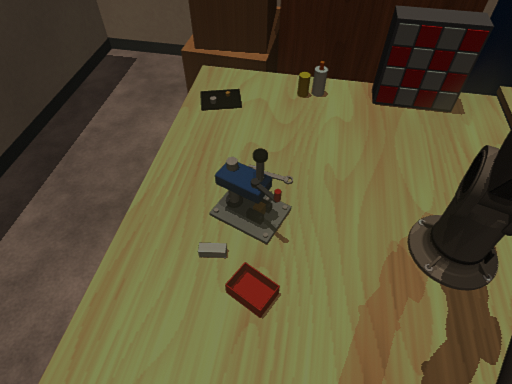

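View pics/top0.png

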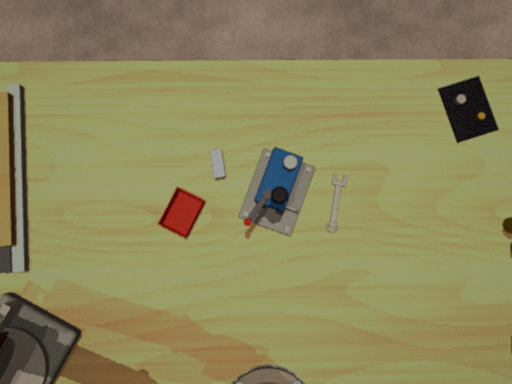

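```bash
python3 - <<'E'
import cv2
a=cv2.imread('pics/side0.png')[135:255,195:305]; b=cv2.imread('pics/top0.png')[135:245,225:335]
cv2.imwrite('pics/z0.png',cv2.hconcat([cv2.resize(a,(400,440),interpolation=2),cv2.resize(b,(400,440),interpolation=2)]))
E
```

```text
(no output)
```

View pics/z0.png

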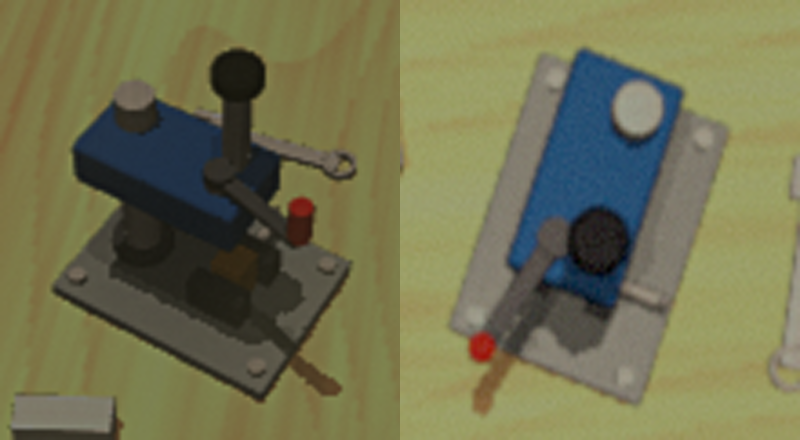

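```bash
cat > h.py <<'E'
import numpy as np
def deproj(env,c,u,v,d):
    p=env.camera_params(c); K=np.array(p['mtx']); r=np.linalg.inv(K)@[u,v,1]
    return np.array(p['rotation'])@(r*d)+np.array(p['xyz'])
def atz(env,c,u,v,z):
    p=env.camera_params(c); K=np.array(p['mtx']); r=np.array(p['rotation'])@np.linalg.inv(K)@[u,v,1]; o=np.array(p['xyz'])
    return o+r*(z-o[2])/r[2]
def tool(env,t):
    s=env.sense(); return np.array(s['tcp_rot']).T@(np.array(t)-s['tool_pos'])/10
E
python3 - <<'E'
from station import env
from h import *
for c in('side','top'):
    im,d=env.get_image(c)
    for n in('stop_rod','knob_top','lever_grip'):
        for r in env.cut_out(n,c)[:1]:
            m=r['region']; v,u=np.nonzero(m); P=np.array([deproj(env,c,a,b,d[b,a]) for a,b in zip(u,v) if d[b,a]>0])
            print(c,n,round(r['p'],2),m.sum(),u.mean().round(1),v.mean().round(1),'z pct',np.percentile(P[:,2],[2,50,90,98]).round(1))
            top=P[P[:,2]>np.percentile(P[:,2],98)-6]
            print('  top mid',top.mean(0).round(1),'range',(top.max(0)+top.min(0))[:2]/2, len(top))
    r=atz(env,c,*((279.5,195) if c=='top' else (260.5,154.5)),260); print(c,r.round(1))
E
```

```text
side stop_rod 0.52 304 259.6 161.0 z pct [ 11.8 252.4 263.3 264.3]
  top mid [546.1 -15.9 262.2] range [546.29444943 -18.67880872] 127
side knob_top 0.54 287 259.6 162.6 z pct [173.1 249.  263.3 264.3]
  top mid [545.9 -13.9 262.2] range [546.3138618 -14.8020191] 110
side lever_grip 0.31 221 267.3 190.7 z pct [172.8 178.7 209.1 210.8]
  top mid [490.5  52.2 209.3] range [491.10980127  51.16027678] 34
side [544.4 -15.2 260. ]
top stop_rod 0.73 273 279.1 194.5 z pct [163.6 262.7 265.7 267.1]
  top mid [546.9 -20.4 263.9] range [547.27960928 -20.53209829] 194
top knob_top 0.51 225 279.3 194.7 z pct [258.7 263.5 265.9 267.2]
  top mid [546.8 -20.4 264. ] range [547.21807986 -20.59316072] 187
top lever_grip 0.59 259 256.6 208.6 z pct [  1.1 179.  210.9 213.1]
  top mid [491.2  49.3 211.1] range [491.04383931  48.50206613] 47
top [546.3 -20.7 260. ]
```

```bash
python3 - <<'E'
from station import env
from h import *
print(tool(env,[547,-18.5,300]), env.sense()['joint_pos'])
E
```

```text
[-47.50548647  -7.73238772 -50.94831814] [-72.82793559  27.32776604   1.28259278  89.1176393   -0.65761284
  63.56019951  -4.76090882]
```

Request:
send_rows --pt "-1.6 -0.8 -1.7 0 0 0" --pt "-1.6 -0.8 -1.7 0 0 0" --pt "-1.6 -0.8 -1.7 0 0 0" --pt "-1.6 -0.8 -1.7 0 0 0" --pt "-1.6 -0.8 -1.7 0 0 0" --pt "-1.6 -0.8 -1.7 0 0 0" --pt "-1.6 -0.8 -1.7 0 0 0" --pt "-1.6 -0.8 -1.7 0 0 0" --pt "-1.6 -0.8 -1.7 0 0 0" --pt "-1.6 -0.8 -1.7 0 0 0" --gripper 0 --grip_force 10

```text
time_s: 2.4
tool_pos: [360.7, 404.1, 303.2]
tcp_rot: [[0.397, 0.0, -0.918], [0.918, 0.0, 0.397], [0.0, -1.0, 0.0]]
force: [1.1, 0.9, 1.8]
grip_width: 11.1
```

Request:
send_rows --pt "-1.6 0 -1.7 0 0 0" --pt "-1.6 0 -1.7 0 0 0" --pt "-1.6 0 -1.7 0 0 0" --pt "-1.6 0 -1.7 0 0 0" --pt "-1.6 0 -1.7 0 0 0" --pt "-1.6 0 -1.7 0 0 0" --pt "-1.6 0 -1.7 0 0 0" --pt "-1.6 0 -1.7 0 0 0" --pt "-1.6 0 -1.7 0 0 0" --pt "-1.6 0 -1.7 0 0 0"

```text
time_s: 3.4
tool_pos: [453.1, 189.8, 302.9]
tcp_rot: [[0.397, 0.0, -0.918], [0.918, 0.0, 0.397], [0.001, -1.0, -0.0]]
force: [-0.0, -0.7, -0.4]
grip_width: 0.3
```

```bash
python3 - <<'E'
from station import env
from h import *
print(tool(env,[547,-18.5,300]), env.sense())
E
```

```text
[-15.39511647   0.28549209 -16.88009267] {'time_s': 3.4, 'joint_pos': array([-43.82886356,   5.17760964,  14.97614972, 108.55536887,
        -1.47655321,  66.42410068,  38.30949114]), 'qvel': array([16.2411871 , -0.46590049, 11.77278193,  0.92438312, -0.92819265,
       -0.10269496, 28.12488979]), 'effort': array([-1.85188662e+00, -3.26036060e+01,  3.45926005e-01, -2.76960450e+01,
       -1.38584484e-02,  1.15953949e-01, -6.65889625e-01]), 'tool_pos': array([453.1120243 , 189.77703827, 302.93050974]), 'tcp_rot': array([[ 3.96659421e-01,  2.36175910e-04, -9.17965821e-01],
       [ 9.17965701e-01,  4.69386671e-04,  3.96659490e-01],
       [ 5.24562336e-04, -9.99999862e-01, -3.06147400e-05]]), 'force': array([-0.04865892, -0.66609787, -0.35451575]), 'moment': array([ 0.03212263, -0.07283611, -0.02392883]), 'grip_width': 0.3442000087075107}
```

Request:
send_rows --pt "-1.7 0 -1.8 0 0 0" --pt "-1.7 0 -1.8 0 0 0" --pt "-1.7 0 -1.8 0 0 0" --pt "-1.7 0 -1.8 0 0 0" --pt "-1.7 0 -1.8 0 0 0" --pt "-1.7 0 -1.8 0 0 0" --pt "-1.7 0 -1.8 0 0 0" --pt "-1.7 0 -1.8 0 0 0" --pt "-1 0 -1 0 0 0" --pt "0 0 0 0 0 0"

```text
time_s: 4.4
tool_pos: [536.6, -6.6, 302.9]
tcp_rot: [[0.4, 0.0, -0.916], [0.916, -0.001, 0.4], [-0.0, -1.0, -0.001]]
force: [-0.8, -0.5, 0.4]
grip_width: 0.2
```

```bash
python3 - <<'E'
from station import env
from h import *
import cv2
print(tool(env,[547,-18.5,300]), env.sense()['force'])
for c in ('side','top'):
    im,d=env.get_image(c); cv2.imwrite(f'pics/{c}1.png',im[:,:,::-1])
a=cv2.imread('pics/side1.png')[85:255,195:335]; b=cv2.imread('pics/top1.png')[115:285,205:345]
cv2.imwrite('pics/z1.png',cv2.hconcat([cv2.resize(a,(400,486)),cv2.resize(b,(400,486))]))
E
```

```text
[-0.66942982  0.289204   -1.43079108] [-0.82223191 -0.5060451   0.37934515]
```

View pics/z1.png

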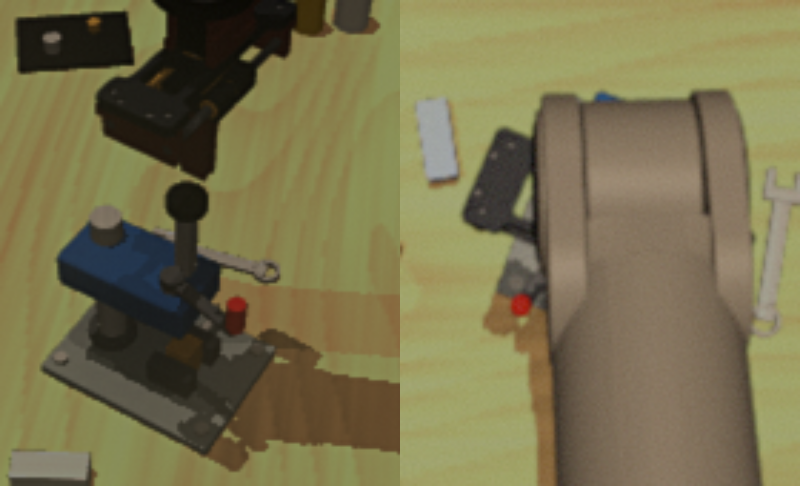

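Request:
send_rows --pt "-0.3 0 -0.7 0 0 0" --pt "-0.4 0 -0.7 0 0 0" --pt "0 0.5 0 0 0 0" --pt "0 0.8 0 0 0 0" --pt "0 0.8 0 0 0 0" --pt "0 0.5 0 0 0 0" --pt "0 0 0 0 0 0" --pt "0 0 0 0 0 0"

```text
time_s: 5.3
tool_pos: [546.4, -15.9, 276.5]
tcp_rot: [[0.396, -0.0, -0.918], [0.918, -0.0, 0.396], [-0.0, -1.0, 0.0]]
force: [0.3, 0.8, 0.0]
grip_width: 0.4
```

```bash
python3 - <<'E'
from station import env
from h import *
print(tool(env,[547,-18.5,267]), env.sense()['force'],env.sense()['tool_pos'])
E
```

```text
[-0.2096623   0.95162516 -0.16062401] [0.34751458 0.77622897 0.01673964] [546.35965425 -15.93780629 276.5163018 ]
```

Request:
send_rows --pt "-0.2 0.3 -0.2 0 0 0" --pt "0 0.3 0 0 0 0" --pt "0 0.3 0 0 0 0" --pt "0 0.3 0 0 0 0" --pt "0 0.3 0 0 0 0" --pt "0 0 0 0 0 0" --pt "0 0 0 0 0 0"

```text
time_s: 6.0
tool_pos: [547.4, -18.6, 261.5]
tcp_rot: [[0.397, -0.0, -0.918], [0.918, -0.0, 0.397], [-0.0, -1.0, 0.0]]
force: [-0.3, -0.1, -0.4]
grip_width: 0.5
```

Request:
send_rows --pt "0 0.3 0 0 0 0" --pt "0 0.3 0 0 0 0" --pt "0 0.3 0 0 0 0"

```text
time_s: 6.3
tool_pos: [547.6, -18.6, 252.6]
tcp_rot: [[0.397, 0.0, -0.918], [0.918, 0.0, 0.397], [0.0, -1.0, -0.0]]
force: [-0.4, 0.9, 2.5]
grip_width: 0.2
```

Request:
send_rows --pt "0 0.3 0 0 0 0" --pt "0 0.3 0 0 0 0" --pt "0 0.2 0 0 0 0"

```text
time_s: 6.6
tool_pos: [547.6, -18.6, 244.4]
tcp_rot: [[0.397, 0.0, -0.918], [0.918, -0.0, 0.397], [0.0, -1.0, -0.0]]
force: [0.0, 0.4, 2.8]
grip_width: 0.4
```

Request:
send_rows --pt "0 0.1 0 0 0 0" --pt "0 0.1 0 0 0 0" --pt "0 0.1 0 0 0 0"

```text
time_s: 6.9
tool_pos: [547.6, -18.7, 241.7]
tcp_rot: [[0.397, 0.0, -0.918], [0.918, 0.0, 0.397], [0.0, -1.0, -0.0]]
force: [0.1, 0.6, 3.1]
grip_width: 0.5
```

Request:
send_rows --pt "0 0.1 0 0 0 0" --pt "0 0.1 0 0 0 0"

```text
time_s: 7.1
tool_pos: [547.6, -18.6, 239.7]
tcp_rot: [[0.397, 0.0, -0.918], [0.918, 0.0, 0.397], [0.0, -1.0, -0.0]]
force: [-0.0, 1.3, 2.7]
grip_width: 0.6
```

Request:
send_rows --pt "0 0.1 0 0 0 0" --pt "0 0.1 0 0 0 0"

```text
time_s: 7.3
tool_pos: [547.6, -18.6, 237.6]
tcp_rot: [[0.397, 0.0, -0.918], [0.918, 0.0, 0.397], [0.0, -1.0, -0.0]]
force: [0.5, -0.5, 2.5]
grip_width: 0.8
```

Request:
send_rows --pt "0 0.1 0 0 0 0" --pt "0 0.1 0 0 0 0"

```text
time_s: 7.5
tool_pos: [547.6, -18.6, 235.6]
tcp_rot: [[0.397, 0.0, -0.918], [0.918, 0.0, 0.397], [0.0, -1.0, -0.0]]
force: [1.4, 0.3, 1.9]
grip_width: 0.5
```

Request:
send_rows --pt "0 0.1 0 0 0 0" --pt "0 0.1 0 0 0 0"

```text
time_s: 7.7
tool_pos: [547.6, -18.6, 233.6]
tcp_rot: [[0.397, 0.0, -0.918], [0.918, 0.0, 0.397], [0.0, -1.0, -0.0]]
force: [1.8, 0.7, 3.2]
grip_width: 0.3
```

Request:
send_rows --pt "0 0.1 0 0 0 0" --pt "0 0.1 0 0 0 0"

```text
time_s: 7.9
tool_pos: [547.6, -18.6, 231.6]
tcp_rot: [[0.397, 0.0, -0.918], [0.918, 0.0, 0.397], [0.0, -1.0, -0.0]]
force: [1.3, 0.0, 2.9]
grip_width: 0.4
```

Request:
send_rows --pt "0 0.1 0 0 0 0" --pt "0 0.1 0 0 0 0"

```text
time_s: 8.1
tool_pos: [547.6, -18.6, 229.6]
tcp_rot: [[0.397, 0.0, -0.918], [0.918, 0.0, 0.397], [0.0, -1.0, -0.0]]
force: [1.8, 0.2, 2.4]
grip_width: 0.4
```

Request:
send_rows --pt "0 0.1 0 0 0 0" --pt "0 0.1 0 0 0 0"

```text
time_s: 8.3
tool_pos: [547.6, -18.6, 227.6]
tcp_rot: [[0.397, 0.0, -0.918], [0.918, 0.0, 0.397], [0.0, -1.0, -0.0]]
force: [1.2, -0.4, 3.3]
grip_width: 0.4
```

Request:
send_rows --pt "0 0.1 0 0 0 0" --pt "0 0.1 0 0 0 0"

```text
time_s: 8.5
tool_pos: [547.6, -18.6, 225.6]
tcp_rot: [[0.397, 0.0, -0.918], [0.918, 0.0, 0.397], [0.0, -1.0, -0.0]]
force: [1.8, 2.1, 3.0]
grip_width: 0.7
```

Request:
send_rows --pt "0 0.1 0 0 0 0" --pt "0 0.1 0 0 0 0"

```text
time_s: 8.7
tool_pos: [547.6, -18.6, 223.6]
tcp_rot: [[0.397, 0.0, -0.918], [0.918, 0.0, 0.397], [0.0, -1.0, -0.0]]
force: [2.4, 0.0, 2.5]
grip_width: 0.5
```

Request:
send_rows --pt "0 0.1 0 0 0 0" --pt "0 0.1 0 0 0 0"

```text
time_s: 8.9
tool_pos: [547.5, -18.6, 221.6]
tcp_rot: [[0.397, 0.0, -0.918], [0.918, 0.0, 0.397], [0.0, -1.0, -0.0]]
force: [1.7, 0.9, 2.5]
grip_width: 0.6
```

Request:
send_rows --pt "0 0.1 0 0 0 0" --pt "0 0.1 0 0 0 0"

```text
time_s: 9.1
tool_pos: [547.5, -18.6, 219.6]
tcp_rot: [[0.397, 0.0, -0.918], [0.918, 0.0, 0.397], [0.0, -1.0, -0.0]]
force: [1.8, 0.6, 2.7]
grip_width: 0.3
```

Request:
send_rows --pt "0 0.1 0 0 0 0" --pt "0 0.1 0 0 0 0"

```text
time_s: 9.3
tool_pos: [547.5, -18.7, 217.6]
tcp_rot: [[0.397, -0.0, -0.918], [0.918, 0.0, 0.397], [0.0, -1.0, 0.0]]
force: [2.2, 1.0, 2.3]
grip_width: 0.7
```

Request:
send_rows --pt "0 0.1 0 0 0 0" --pt "0 0.1 0 0 0 0"

```text
time_s: 9.5
tool_pos: [547.5, -18.7, 215.6]
tcp_rot: [[0.397, -0.0, -0.918], [0.918, -0.0, 0.397], [-0.0, -1.0, -0.0]]
force: [2.3, 0.8, 2.4]
grip_width: 0.8
```

Request:
send_rows --pt "0 0.1 0 0 0 0" --pt "0 0.1 0 0 0 0"

```text
time_s: 9.7
tool_pos: [547.5, -18.6, 213.5]
tcp_rot: [[0.397, -0.0, -0.918], [0.918, 0.0, 0.397], [0.0, -1.0, 0.0]]
force: [1.4, -0.1, 1.5]
grip_width: 0.6
```

Request:
send_rows --pt "0 0.1 0 0 0 0" --pt "0 0.1 0 0 0 0"

```text
time_s: 9.9
tool_pos: [547.5, -18.6, 211.6]
tcp_rot: [[0.397, 0.0, -0.918], [0.918, 0.0, 0.397], [0.0, -1.0, -0.0]]
force: [2.2, 0.0, 3.1]
grip_width: 0.8
```

Request:
send_rows --pt "0 0.1 0 0 0 0" --pt "0 0.1 0 0 0 0"

```text
time_s: 10.1
tool_pos: [547.5, -18.6, 209.9]
tcp_rot: [[0.397, 0.0, -0.918], [0.918, 0.0, 0.397], [0.0, -1.0, -0.0]]
force: [0.6, 1.5, 7.7]
grip_width: 0.4
```

```bash
python3 - <<'E'
from station import env
import cv2
im,d=env.get_image('side'); cv2.imwrite('pics/z2.png',cv2.resize(im[105:255,185:335,::-1],(600,600)))
E
```

```text
(no output)
```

View pics/z2.png

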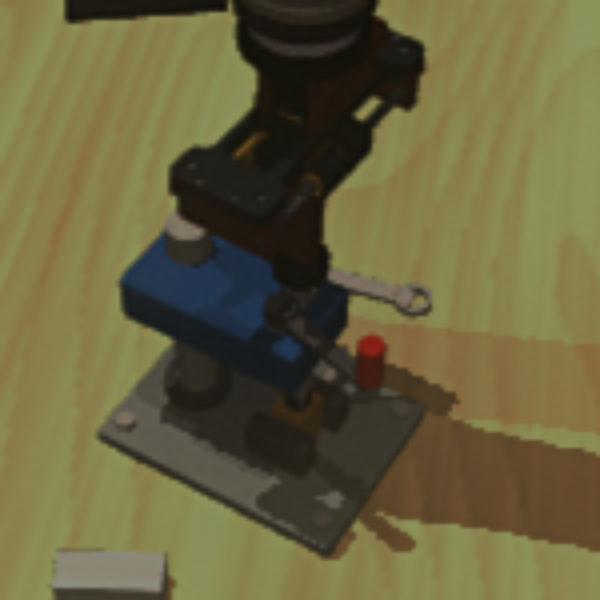

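Request:
send_rows --pt "0 0 0 0 0 0" --pt "0 0 0 0 0 0"

```text
time_s: 10.35
tool_pos: [547.6, -18.6, 209.8]
tcp_rot: [[0.397, 0.0, -0.918], [0.918, 0.0, 0.397], [0.0, -1.0, -0.0]]
force: [1.5, -0.1, 4.9]
grip_width: 0.5
```

```bash
python3 - <<'E'
from station import env
print(env.sense()['force'],env.sense()['tool_pos'])
E
```

```text
[ 1.51545594 -0.06713618  4.89511574] [547.55125137 -18.63159632 209.79565004]
```

Request:
send_rows --pt "0 -0.3 0 0 0 0" --pt "0 -0.8 0 0 0 0" --pt "0 -1.5 0 0 0 0" --pt "0 -1.5 0 0 0 0" --pt "0 -0.9 0 0 0 0" --pt "0 0 0 0 4 0" --pt "0 0 0 0 4 0" --pt "0 0 0 0 3 0" --pt "0 0 0 0 0 0"

```text
time_s: 11.25
tool_pos: [547.0, -18.7, 259.5]
tcp_rot: [[0.565, -0.001, -0.825], [0.825, -0.0, 0.565], [-0.001, -1.0, 0.001]]
force: [0.3, 1.2, -0.2]
grip_width: 0.5
```

```bash
python3 - <<'E'
from station import env
from h import *
print(tool(env,[469,21,260]), env.sense()['force'])
im,d=env.get_image('side')
r=env.tip_of('lever_grip','side'); print(r[:1]); print(env.tip_of('knob_top','side')[:1])
import cv2; cv2.imwrite('pics/z3.png',cv2.resize(im[105:255,185:335,::-1],(600,600)))
E
```

```text
[-1.13252354 -0.04360886  8.67952388] [ 0.25415822  1.20444497 -0.15894839]
[{'point': [490.4, 48.5, 198.3], 'p': 0.76}]
[{'point': [546.4, -20.7, 206.5], 'p': 0.64}]
```

View pics/z3.png

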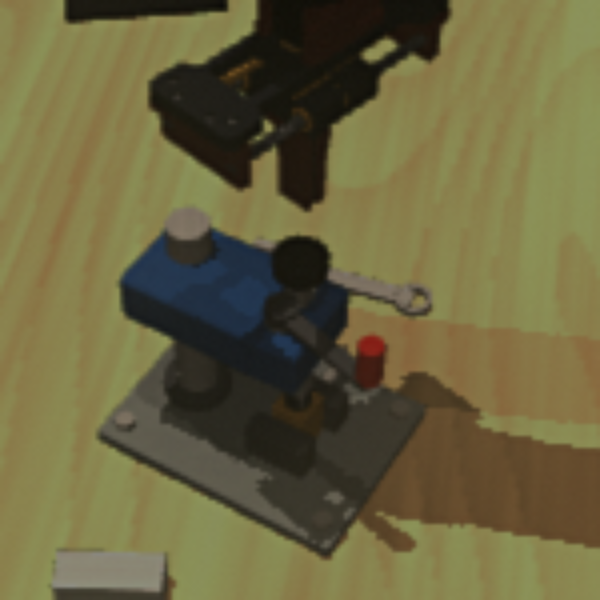

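Request:
send_rows --pt "-0.4 0 2 0 0 0" --pt "-0.4 0 2.5 0 0 0" --pt "-0.3 0 2.5 0 0 0" --pt "0 0 1.7 0 0 0" --pt "0 1 0 0 0 0" --pt "0 2 0 0 0 0" --pt "0 2 0 0 0 0" --pt "0 1.6 0 0 0 0" --pt "0 0.7 0 0 0 0" --pt "0 0 0 0 0 0"

```text
time_s: 12.4
tool_pos: [469.2, 20.8, 185.6]
tcp_rot: [[0.565, -0.002, -0.825], [0.825, -0.001, 0.565], [-0.002, -1.0, 0.001]]
force: [-0.4, -0.3, 0.6]
grip_width: 0.6
```

```bash
python3 - <<'E'
from station import env
from h import *
print(tool(env,[469,21,186]), tool(env,[489.5,49.5,186]),env.sense()['force'])
im,d=env.get_image('side')
import cv2; cv2.imwrite('pics/z4.png',cv2.resize(im[105:255,185:335,::-1],(600,600)))
E
```

```text
[ 0.00621748 -0.03567437  0.02438304] [ 3.51594086 -0.04270959 -0.05803206] [-0.42668293 -0.28802985  0.56848218]
```

View pics/z4.png

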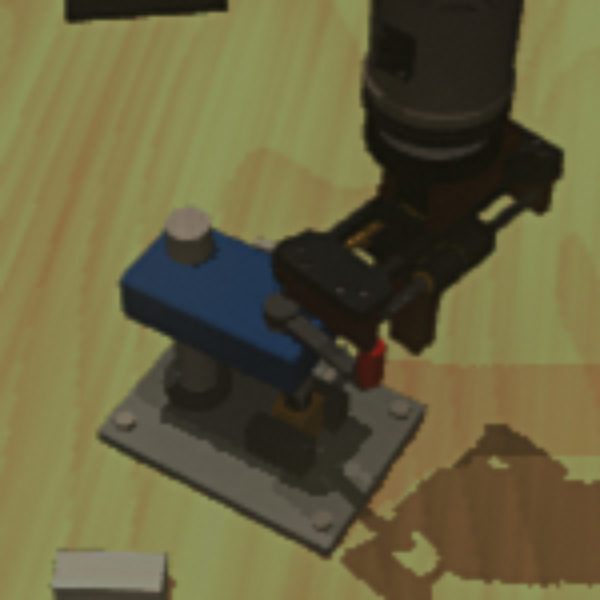

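Request:
send_rows --pt "0.4 0 0 0 0 0" --pt "0.4 0 0 0 0 0" --pt "0.3 0 0 0 0 0" --pt "0.2 0 0 0 0 0" --pt "0.42 0 0.11 0 3 0" --pt "0.42 0 0.11 0 3 0"

```text
time_s: 13.05
tool_pos: [480.1, 40.2, 186.8]
tcp_rot: [[0.649, 0.0, -0.761], [0.761, -0.0, 0.649], [0.0, -1.0, -0.0]]
force: [-0.5, -0.6, 0.6]
grip_width: 0.5
```

```bash
python3 - <<'E'
from station import env
from h import *
print(env.sense()['tool_pos'],env.sense()['force'])
im,d=env.get_image('side')
import cv2; cv2.imwrite('pics/z5.png',cv2.resize(im[105:255,185:335,::-1],(600,600)))
E
```

```text
[480.08602927  40.22194947 186.81437342] [-0.54055718 -0.61241412  0.60452401]
```

View pics/z5.png

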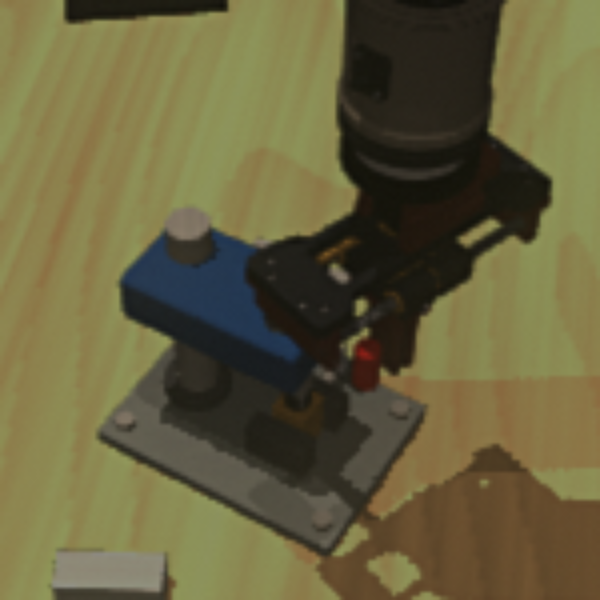

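Request:
send_rows --pt "0.42 0 0.11 0 3 0" --pt "0.42 0 0.11 0 3 0" --pt "0.42 0 0.11 0 3 0" --pt "0.42 0 0.11 0 3 0" --pt "0.42 0 0.11 0 3 0"

```text
time_s: 13.6
tool_pos: [491.3, 58.5, 186.7]
tcp_rot: [[0.823, -0.0, -0.567], [0.567, -0.0, 0.823], [-0.0, -1.0, -0.0]]
force: [-0.4, -0.6, 0.4]
grip_width: 0.2
```

```bash
cat > st.py <<'E'
from station import env
from h import *
import cv2,sys
s=env.sense(); R=np.array(s['tcp_rot']); v=s['tool_pos']-np.array([555,4.5,186])
print('t,r',(R.T@v).round(1),'F tool',(R.T@s['force']).round(1),'yaw x',np.degrees(np.arctan2(R[1,0],R[0,0])).round(1))
im,d=env.get_image('side')
print([(q['p'],q['point']) for q in env.tip_of('lever_grip','side')[:1]])
cv2.imwrite(sys.argv[1],cv2.resize(im[105:255,185:335,::-1],(600,600)))
E
python3 st.py pics/z6.png
```

```text
t,r [-21.8  -0.7  80.6] F tool [-0.6 -0.4 -0.3] yaw x 34.6
[(0.7, [511.3, 66.4, 195.8])]
```

View pics/z6.png

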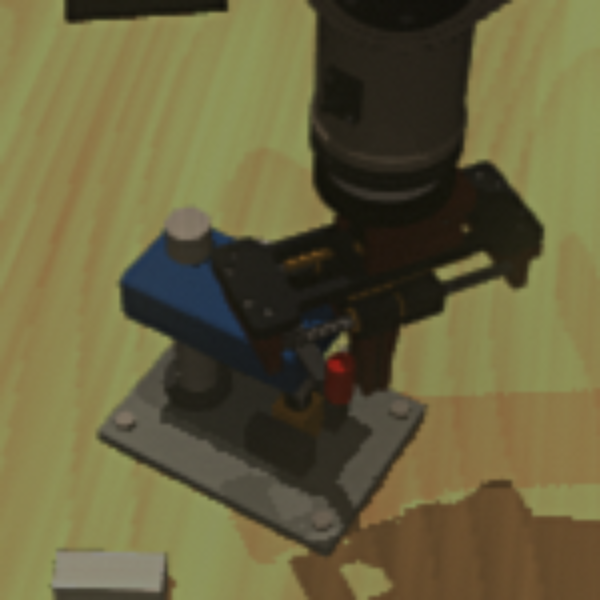

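Request:
send_rows --pt "0.42 0 0.11 0 3 0" --pt "0.42 0 0.11 0 3 0" --pt "0.42 0 0.11 0 3 0" --pt "0.42 0 0.11 0 3 0" --pt "0.42 0 0.11 0 3 0"

```text
time_s: 14.2
tool_pos: [506.0, 72.4, 186.5]
tcp_rot: [[0.942, -0.002, -0.335], [0.335, -0.001, 0.942], [-0.003, -1.0, -0.0]]
force: [-3.1, -2.3, 2.4]
grip_width: 0.6
```

Request:
send_rows --pt "0.42 0 0.11 0 3 0" --pt "0.42 0 0.11 0 3 0" --pt "0.42 0 0.11 0 3 0" --pt "0.42 0 0.11 0 3 0" --pt "0.42 0 0.11 0 3 0"

```text
time_s: 14.7
tool_pos: [524.9, 83.0, 186.3]
tcp_rot: [[0.997, -0.003, -0.08], [0.08, -0.0, 0.997], [-0.003, -1.0, -0.0]]
force: [1.0, 0.1, -0.2]
grip_width: 0.3
```

```bash
python3 st.py pics/z7.png
```

```text
t,r [-23.7  -0.3  80.7] F tool [ 1.   0.2 -0. ] yaw x 4.6
[(0.44, [544.5, 81.9, 198.2])]
```

View pics/z7.png

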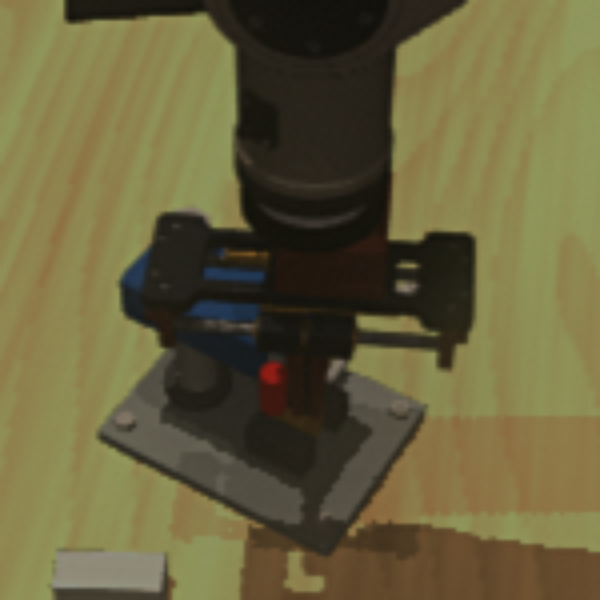

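Request:
send_rows --pt "0.42 0 0.11 0 3 0" --pt "0.42 0 0.11 0 3 0" --pt "0.42 0 0.11 0 3 0" --pt "0.42 0 0.11 0 3 0" --pt "0.42 0 0.11 0 3 0" --pt "0.42 0 0.11 0 3 0"

```text
time_s: 15.4
tool_pos: [550.1, 89.1, 186.4]
tcp_rot: [[0.973, -0.003, 0.23], [-0.23, 0.0, 0.973], [-0.003, -1.0, -0.0]]
force: [-2.3, 1.1, 1.5]
grip_width: 0.2
```

Request:
send_rows --pt "0.28 0 0.07 0 2 0" --pt "0.28 0 0.07 0 2 0"

```text
time_s: 15.6
tool_pos: [556.8, 89.4, 186.6]
tcp_rot: [[0.954, -0.001, 0.298], [-0.298, 0.001, 0.954], [-0.001, -1.0, 0.0]]
force: [-4.4, 1.8, 2.4]
grip_width: 0.8
```

```bash
python3 st.py pics/z8.png
```

```text
t,r [-23.6  -0.6  81.6] F tool [-4.8 -2.4  0.4] yaw x -17.4
[(0.39, [575.8, 79.6, 198.5])]
```

View pics/z8.png

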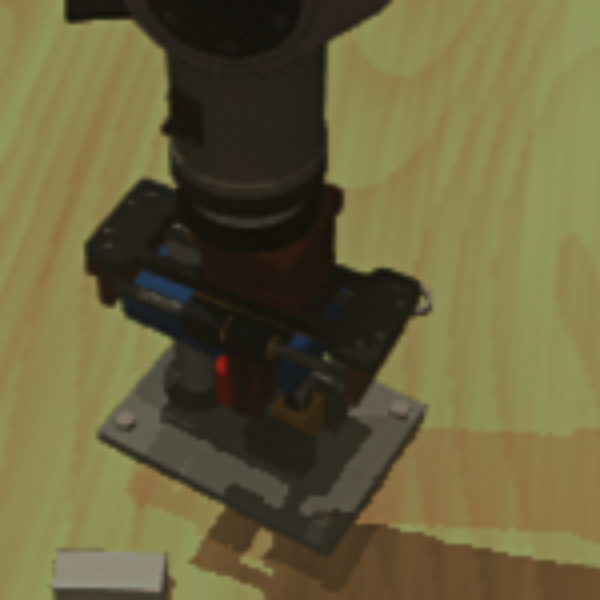

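Request:
send_rows --pt "0.14 0 0.04 0 1 0" --pt "0.14 0 0.04 0 1 0"

```text
time_s: 15.9
tool_pos: [559.7, 89.3, 186.6]
tcp_rot: [[0.943, -0.001, 0.332], [-0.332, 0.001, 0.943], [-0.001, -1.0, 0.0]]
force: [-4.9, 1.7, 3.7]
grip_width: 0.4
```

Request:
send_rows --pt "0.14 0 0.04 0 1 0" --pt "0.14 0 0.04 0 1 0"

```text
time_s: 16.1
tool_pos: [561.9, 89.3, 186.5]
tcp_rot: [[0.931, -0.003, 0.365], [-0.365, 0.001, 0.931], [-0.003, -1.0, -0.0]]
force: [-8.6, 2.8, 6.3]
grip_width: 1.0
```

```bash
python3 st.py pics/z9.png
```

```text
t,r [-24.5  -0.4  81.4] F tool [-9.  -6.3 -0.5] yaw x -21.4
[(0.5, [576.9, 80.6, 197.8])]
```

Request:
send_rows --pt "0.14 0 0.03 0 1 0" --pt "0.14 0 0.03 0 1 0"

```text
time_s: 16.4
tool_pos: [563.9, 89.2, 186.4]
tcp_rot: [[0.918, -0.005, 0.397], [-0.397, 0.002, 0.918], [-0.005, -1.0, -0.0]]
force: [-10.7, 3.5, 8.1]
grip_width: 0.3
```

```bash
python3 st.py pics/z10.png
```

```text
t,r [-25.5  -0.3  81.3] F tool [-11.3  -8.   -1. ] yaw x -23.4
[(0.51, [578.9, 78.6, 197.3])]
```

Request:
send_rows --pt "0.2 0 0.03 0 1 0" --pt "0.2 0 0.03 0 1 0"

```text
time_s: 16.7
tool_pos: [570.0, 87.8, 186.7]
tcp_rot: [[0.903, 0.001, 0.429], [-0.429, 0.001, 0.903], [0.0, -1.0, 0.001]]
force: [-2.6, 3.3, 0.3]
grip_width: 0.3
```

```bash
python3 st.py pics/z11.png
```

```text
t,r [-22.1  -0.6  81.7] F tool [-3.8 -0.3  1.9] yaw x -25.4
[(0.39, [584.9, 76.1, 197.2])]
```

View pics/z11.png

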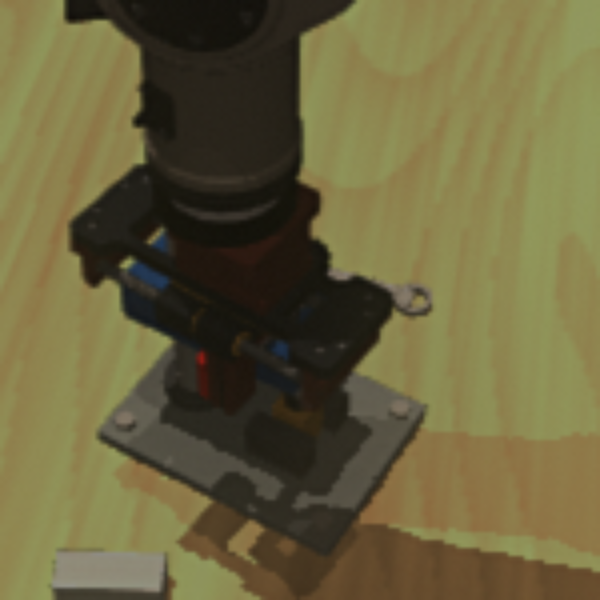

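Request:
send_rows --pt "0.15 0 0.03 0 1 0" --pt "0.15 0 0.03 0 1 0"

```text
time_s: 17.0
tool_pos: [573.0, 86.1, 186.7]
tcp_rot: [[0.887, 0.0, 0.461], [-0.461, -0.0, 0.887], [0.0, -1.0, -0.0]]
force: [-1.8, 1.3, 1.3]
grip_width: 0.6
```

```bash
python3 st.py pics/z12.png
```

```text
t,r [-21.6  -0.7  80.7] F tool [-2.2 -1.3  0.3] yaw x -27.5
[(0.49, [589.2, 75.0, 196.7])]
```

Request:
send_rows --pt "0.15 0 0.03 0 1 0" --pt "0.15 0 0.03 0 1 0"

```text
time_s: 17.3
tool_pos: [575.2, 85.7, 186.6]
tcp_rot: [[0.871, -0.002, 0.492], [-0.492, 0.0, 0.871], [-0.002, -1.0, -0.0]]
force: [-6.1, 1.7, 3.9]
grip_width: 0.6
```

```bash
python3 st.py pics/z13.png
```

```text
t,r [-22.3  -0.6  80.6] F tool [-6.2 -3.9 -1.5] yaw x -29.4
[(0.62, [589.1, 75.0, 195.3])]
```

View pics/z13.png

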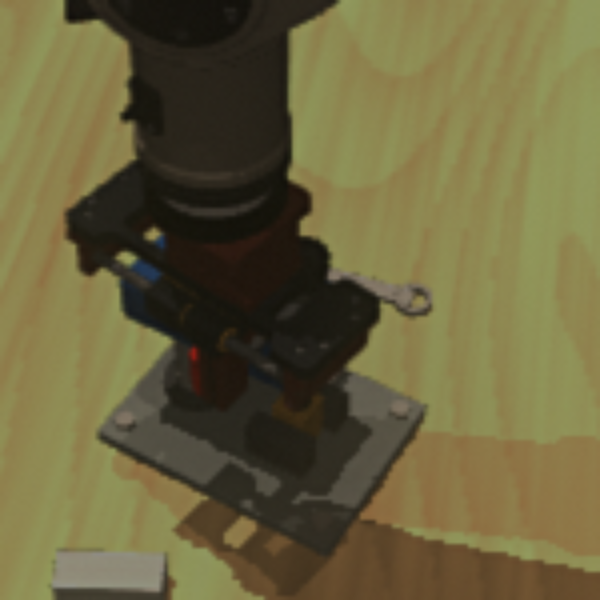

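Request:
send_rows --pt "0.2 0 0 0 0 0" --pt "0.2 0 0 0 0 0"

```text
time_s: 17.6
tool_pos: [575.6, 85.6, 186.3]
tcp_rot: [[0.872, -0.008, 0.49], [-0.49, 0.003, 0.872], [-0.009, -1.0, -0.001]]
force: [-19.4, 7.2, 15.8]
grip_width: 0.3
```

```bash
python3 st.py pics/z14.png
```

```text
t,r [-21.7  -0.2  80.8] F tool [-20.6 -15.6  -3.3] yaw x -29.3
[(0.36, [592.0, 75.5, 194.3])]
```

Request:
send_rows --pt "-0.5 0 0 0 0 0" --pt "-0.5 0 0 0 0 0" --pt "-1 0 0 0 0 0" --pt "-1 0 0 0 0 0" --pt "0 -1.5 0 0 0 0" --pt "0 -2 0 0 0 0" --pt "0 -3 0 0 0 0" --pt "0 -3 0 0 0 0" --pt "0 -2 0 0 0 0" --pt "0 0 0 0 0 0"

```text
time_s: 18.7
tool_pos: [555.1, 98.1, 305.6]
tcp_rot: [[0.871, 0.006, 0.491], [-0.491, 0.002, 0.871], [0.004, -1.0, 0.005]]
force: [-0.0, 0.0, 1.0]
grip_width: 0.4
```

Request:
send_rows --pt "0 0 2 0 0 0" --pt "0 0 3 0 0 0" --pt "0 0 3 0 0 0" --pt "0 0 3 0 0 0" --pt "0 0 3 0 0 0" --pt "0 0 3 0 0 0" --pt "0 0 3 0 0 0" --pt "0 0 2 0 0 0" --pt "0 0 0 0 0 0" --pt "0 0 0 0 0 0"

```text
time_s: 19.7
tool_pos: [660.5, 290.3, 299.8]
tcp_rot: [[0.872, -0.002, 0.49], [-0.49, -0.002, 0.872], [-0.001, -1.0, -0.003]]
force: [-0.2, -0.4, 0.1]
grip_width: 0.4
```

```bash
python3 - <<'E'
from station import env
from h import *
import cv2
print(env.sense()['force'],env.sense()['tool_pos'],env.sense()['time_s'])
D={}
for c in('side','top'):
    im,d=env.get_image(c); D[c]=im; np.save(c+'f.npy',d)
    for n in('knob_top','lever_grip','lever_pivot','offcut','bin','spanner','sprung_foot'):
        print(c,n,[(q['p'],q['point']) for q in env.tip_of(n,c)[:1]])
a=D['side'][125:255,185:315,::-1]; b=D['top'][125:255,215:345,::-1]
cv2.imwrite('pics/zf.png',cv2.hconcat([cv2.resize(a,(400,400),interpolation=2),cv2.resize(b,(400,400),interpolation=2)]))
cv2.imwrite('pics/topf.png',D['top'][:,:,::-1])
E
```

```text
[-0.17528981 -0.39251106  0.0744006 ] [660.49778964 290.3104535  299.76758231] 19.7
side knob_top [(0.67, [588.3, 74.7, 196.1])]
side lever_grip [(0.81, [586.0, 76.1, 196.1])]
side lever_pivot [(0.89, [556.3, 3.3, 197.1])]
side offcut [(0.95, [648.8, 127.9, 1.0])]
side bin [(0.64, [522.8, 222.7, 1.4])]
side spanner [(0.71, [540.0, -187.3, -0.7])]
side sprung_foot [(0.51, [544.1, -21.9, 53.4])]
top knob_top [(0.73, [588.9, 73.6, 194.4])]
top lever_grip [(0.73, [588.5, 72.6, 192.2])]
top lever_pivot [(0.86, [555.8, 6.5, 191.4])]
top offcut [(0.52, [650.6, 130.2, -3.3])]
top bin [(0.88, [520.7, 224.5, -1.8])]
top spanner [(0.57, [542.3, -192.9, -0.7])]
top sprung_foot []
```

View pics/zf.png

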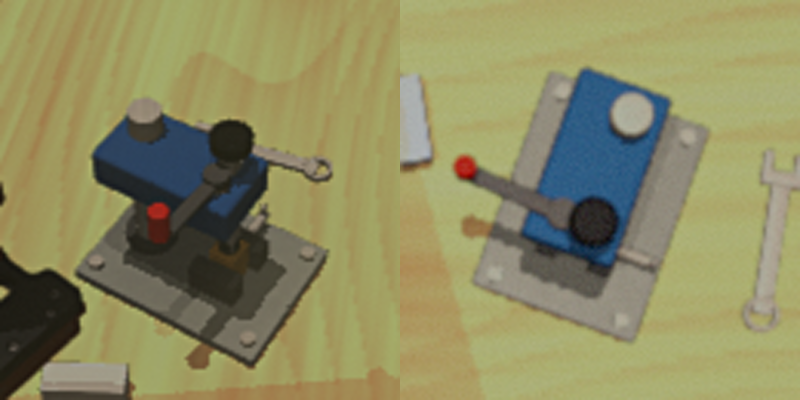

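```bash
python3 - <<'E'
from station import env
from h import *
import cv2
for c,(u0,v0),(u1,v1) in(('top',(279.5,195),(277.5,196.5)),('side',(260.5,150),(260,168))):
    d0=np.load(c+'0.npy'); d1=np.load(c+'f.npy')
    for d,u,v in((d0,u0,v0),(d1,u1,v1)):
        P=np.array([deproj(env,c,i,j,d[j,i]) for i in range(int(u)-14,int(u)+15) for j in range(int(v)-14,int(v)+15) if d[j,i]>0])
        Q=P[np.hypot(P[:,0]-547,P[:,1]+19)<13]; Q=Q[Q[:,2]>190]; print(c,len(Q),np.median(Q,0).round(1))
E
```

```text
top 117 [547.9 -19.3 264.4]
top 102 [547.8 -18.5 210.1]
side 78 [546.6 -16.7 262.6]Traceback (most recent call last):
  File "<stdin>", line 7, in <module>
  File "h.py", line 3, in deproj
    p=env.camera_params(c); K=np.array(p['mtx']); r=np.linalg.inv(K)@[u,v,1]
ValueError: time passes only in moves, steps and waits
```

```bash
python3 - <<'E'
from station import env
from h import *
print(tool(env,[547.5,-18.6,230]))
E
```

```text
[  5.24862586   7.16518412 -32.45907801]
```

Request:
send_rows --pt "0.5 0 -2.5 0 0 0" --pt "0.6 0 -3.8 0 0 0" --pt "0.6 0 -3.8 0 0 0" --pt "0.6 0 -3.8 0 0 0" --pt "0.6 0 -3.8 0 0 0" --pt "0.6 0 -3.8 0 0 0" --pt "0.6 0 -3.8 0 0 0" --pt "0.6 0 -3.8 0 0 0" --pt "0.5 0 -2.5 0 0 0" --pt "0 0 0 0 0 0"

```text
time_s: 21.5
tool_pos: [550.1, -15.6, 302.4]
tcp_rot: [[0.868, 0.001, 0.496], [-0.496, 0.0, 0.868], [0.001, -1.0, 0.0]]
force: [0.5, -0.5, 0.2]
grip_width: 0.6
```

```bash
python3 - <<'E'
from station import env
from h import *
print(tool(env,[547.5,-18.6,216]),env.sense()['force'])
E
```

```text
[-0.083415    8.63523956 -0.39510265] [ 0.54659935 -0.45314338  0.15833183]
```

Request:
send_rows --pt "-0.1 1 -0.4 0 0 0" --pt "0 2 0 0 0 0" --pt "0 2 0 0 0 0" --pt "0 2 0 0 0 0" --pt "0 1 0 0 0 0" --pt "0 0.4 0 0 0 0" --pt "0 0 0 0 0 0" --pt "0 0 0 0 0 0"

```text
time_s: 22.3
tool_pos: [549.1, -13.7, 218.3]
tcp_rot: [[0.872, 0.001, 0.49], [-0.49, 0.0, 0.872], [0.001, -1.0, 0.001]]
force: [0.2, -0.2, -0.1]
grip_width: 0.3
```

Request:
send_rows --pt "0 0.1 0 0 0 0" --pt "0 0.1 0 0 0 0"

```text
time_s: 22.5
tool_pos: [548.9, -13.9, 216.2]
tcp_rot: [[0.872, 0.001, 0.49], [-0.49, 0.0, 0.872], [0.001, -1.0, 0.001]]
force: [0.1, -0.0, 0.9]
grip_width: 0.3
```

Request:
send_rows --pt "0 0.1 0 0 0 0" --pt "0 0 0 0 0 0"

```text
time_s: 22.7
tool_pos: [548.4, -13.8, 214.7]
tcp_rot: [[0.872, 0.0, 0.49], [-0.49, 0.0, 0.872], [-0.0, -1.0, 0.0]]
force: [-1.4, 0.3, 0.2]
grip_width: 0.6
```

Request:
send_rows --pt "0.1 0 -0.4 0 0 0" --pt "0 0.1 0 0 0 0" --pt "0 0.1 0 0 0 0" --pt "0 0 0 0 0 0"

```text
time_s: 23.1
tool_pos: [547.3, -17.8, 212.5]
tcp_rot: [[0.871, -0.0, 0.49], [-0.49, 0.0, 0.871], [-0.0, -1.0, -0.0]]
force: [0.1, -0.2, -0.4]
grip_width: 0.5
```

Request:
send_rows --pt "0 0.05 0 0 0 0" --pt "0 0.05 0 0 0 0"

```text
time_s: 23.3
tool_pos: [547.4, -17.8, 211.6]
tcp_rot: [[0.872, 0.0, 0.49], [-0.49, 0.0, 0.872], [-0.0, -1.0, 0.0]]
force: [0.5, 0.6, 0.1]
grip_width: 0.3
```

Request:
send_rows --pt "0 0.05 0 0 0 0" --pt "0 0 0 0 0 0"

```text
time_s: 23.5
tool_pos: [547.3, -17.8, 211.1]
tcp_rot: [[0.872, -0.0, 0.49], [-0.49, -0.0, 0.872], [-0.0, -1.0, -0.0]]
force: [-0.1, 0.2, -0.2]
grip_width: 0.6
```

Request:
send_rows --pt "0 0.05 0 0 0 0" --pt "0 0 0 0 0 0"

```text
time_s: 23.7
tool_pos: [547.4, -17.8, 210.6]
tcp_rot: [[0.872, -0.0, 0.49], [-0.49, 0.0, 0.872], [-0.0, -1.0, 0.0]]
force: [-0.8, 0.2, -0.5]
grip_width: 0.6
```

Request:
send_rows --pt "0 0.04 0 0 0 0" --pt "0 0 0 0 0 0"

```text
time_s: 23.9
tool_pos: [547.4, -17.8, 210.2]
tcp_rot: [[0.872, -0.0, 0.49], [-0.49, 0.0, 0.872], [-0.0, -1.0, 0.0]]
force: [0.0, -0.7, 1.1]
grip_width: 0.5
```

Request:
send_rows --pt "0 -0.5 0 0 0 0" --pt "0 -1.5 0 0 0 0" --pt "0 -2 0 0 0 0" --pt "0 -2 0 0 0 0" --pt "0 -2 0 0 0 0" --pt "0 -2 0 0 0 0" --pt "0 0 0 0 0 0" --pt "0 0 0 0 0 0" --pt "0 0 0 0 0 0"

```text
time_s: 24.8
tool_pos: [546.8, -17.8, 309.3]
tcp_rot: [[0.872, -0.001, 0.49], [-0.49, -0.0, 0.872], [-0.001, -1.0, -0.001]]
force: [-0.0, 0.3, -0.4]
grip_width: 0.7
```

```bash
python3 - <<'E'
from station import env
from h import *
import cv2
im,d=env.get_image('side'); cv2.imwrite('pics/end.png',im[:,:,::-1])
print(env.sense()['force'],env.sense()['tool_pos'],env.tip_of('lever_grip','side')[:1])
print(env.close_job())
E
```

```text
[-0.11920145  1.31660195 -0.60906296] [546.77192408 -17.76736903 309.25154782] [{'point': [589.7, 73.5, 196.1], 'p': 0.54}]
the job is handed in; nothing more can be done
None
```

View pics/end.png

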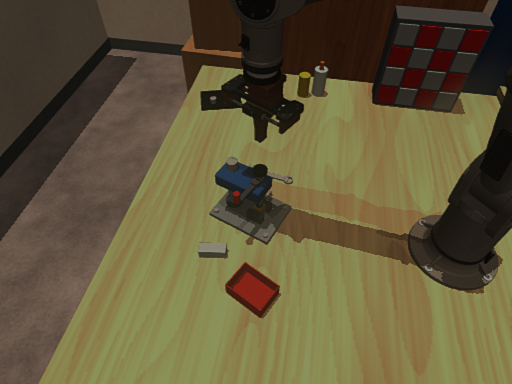

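The stop is set on the brass block and locked, and I handed the job in at about 25 s of the 66 s allowed. The hand-in reports no verdict.

- **Setting the stop:** I pushed the rod down with closed fingers. The push force rose from about 2.7 N to 7.7 N when the foot met the block. That leaves about 5 N on the foot, or roughly 2 mm of give, with the knob top at 209.8 mm.
- **Locking:** I pushed the lever grip clockwise around its arc to the end stop. There the force rose to about 21 N along the push, with another 16 N vertical that I put down to arm flex and friction. The grip moved only about 0.5 mm for a 4 mm command. The lever ended up pointing roughly along the stand's +y.
- **Checks after locking:**
  - I lowered the fingers gently over the knob. There was no contact at 210.6 mm, and at 210.2 mm the reading was about 1 N, which is near the sensor noise. So the knob had not risen by more than about 0.4 mm, and the foot should still be compressed on the block.
  - The top camera's depth also put the knob at about 210 mm.
  - In both camera views, the network's positions for the spanner, offcut and bin agree with the start to within its few-millimetre error.
- **Disagreements:**
  - The lever passed my first estimate of the end angle by a few degrees before it met the stop, and that estimate was rough.
  - After locking, the network reported the lever grip as the knob, so I ignored its knob readings there.
  - One depth-check script stopped with an error before its last reading (the side view after locking), so the final depth check rests on the top camera alone.

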